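# Give each angle grinder its own tail cover back

## Robot

A 6-joint arm with a two-finger parallel gripper is mounted at the origin on the work surface. World frame = base frame: x ahead of the robot, y to its left, z up, the work surface at z = 0. Lengths are in mm, angles in rad, forces in N, time in s.
With the tool pointing down it reaches from about 300 to 875 mm from the base axis. Payload 6.4 kg.
Tool frame: the origin (TCP) lies at the very end of the fingers, on their centre line; the grasp point (between the pads) lies 19 mm behind it (env.grasp_offset is the distance from the TCP to the grasp point, in mm); z points along the fingers, y is the line along which they close (so a half turn about z gives the same grasp; the last joint's range is limited). The gripper opens to 85 mm and grips with 20 to 120 N. Pads are 22 mm wide; open, the fingers measure 114 mm over their backs; the gripper's body (76 mm by 85 mm) begins 54 mm behind the grasp point. The pads swing forward as they close: fully open they stand 13 mm farther back than shut.
Start: joints at [-1.525, 0.181, 1.607, -0, 1.354, -0.206], TCP at [143.275, -556.878, 231.288] pointing down, gripper open.
Joint ranges: [-2.99, 2.99], [-0.89, 2.07], [0.3, 2.58], [-1.14, 4.28], [0, 2.63], [-3.12, 3.12]. Speed limits (rad/s): [2.57, 2.57, 3.01, 3.14, 3.14, 3.14].

## Interface

Orientations are given as a unit quaternion [x, y, z, w].
In Python, from rig import observe, capture, job, env gives the robot as it stands. The module is installed in compiled form; this text tells all that it offers.
- The arm moves only by the tool drive_tool, never from a script. Its argument "increments" is one flat list of numbers, 7 for each row, row after row: the shift along the tool's x, y, z normalised to -1 to 1, where 1 is 500 mm, then the turn, a rotation vector about the tool's x, y, z normalised to -1 to 1, where 1 is 2 pi rad, then the opening, from -1 (shut) to 1 (fully open). In form: [tx, ty, tz, ax, ay, az, fingers, tx, ty, tz, ax, ay, az, fingers, ...]. A call has 1 to 20 rows; each row is the pose to reach, as a shift and turn from the pose commanded when the call began, along the tool's axes at that moment, turning the shorter way round; what a row does not reach only later rows make up. A row lasts 1/8 s, in which the tool goes at most 62.5 mm and 10.7 degrees, less where a joint would pass 70% of its speed; a pose out of reach is approached as far as the arm can. A call with a number of a shift or a turn outside -1 to 1 is refused whole. A call with a gripper value outside its range is refused whole. The fingers move at their own pace and stop on an object; "force" is the grip in N (left out, the last holds). Time passes only in rows, so rows that repeat a pose let the fingers close. It gives the time, the measured TCP pose, the force, the opening and the grip force at its end, in the units of the state.
- observe(): the state, without advancing time (a new reading comes with each control period).
- capture(name): name is "scene" or "top" or "wrist"; returns a dict with "img" (384x512x3 uint8, red, green, blue), "depth" (384x512 float32, mm along the optical axis (not along the pixel's ray), 0 where there is no reading), "intrinsics" (3x3 intrinsics, pixels), "rvec" (rotation vector, rad) and "tvec" (3), from world to camera coordinates, as OpenCV has them. Camera axes: x right, y down, z forward; pixel columns grow to the right and rows downward; lengths in mm; the calibration is good to about 2 mm. A picture is of the moment at which its call begins.
- job.sign_off(): hands the job in; it is judged then, once.
The state is a dict: "clock": time; "qpos": joint angles; "dq": joint speeds; "joint_torque": joint torques, N m; "ee_pos": TCP position; "ee_rot": TCP orientation; "force": force on the tool from outside, world axes, zero at the start; "moment": the same for the moment, N m; "width": finger opening in mm; "grasp_force": force on a finger pad.
Only numpy, scipy, OpenCV 4.12 (cv2) and the standard library are available. Lean on these libraries where they do the work, as an engineer would, in place of code of your own. Each camera call takes 0.05 s, during which the arm holds its last target. There are 200 camera calls.

## Task

Four angle grinders under repair lie open in their cradles, and each wears the loose tail cover of another. Put every cover back on the tail of the grinder of its own colour, flat and in line with the tool; the empty felt-topped mat is free for parking a cover on the way. Set the covers down without dropping them, and do not push away the loose tools and parts lying about.

Things in the scene. Friction and masses are not known exactly. Their poses are not given: they have to be found in the camera images.
- cover_green_mid (a point): loose green plastic tail cover, 96 long (x), 56 wide (y), 36 high (z), 60-130 g, flat underside, straight sides to 26 above it, then stepped in, dark vent slots on top; both ends alike, either way round is right. Point: its centre, 18 above its underside. Starts on the tail of a grinder of another colour, maybe askew. Grip across the 56, low on the straight sides.
- cover_blue_mid (a point): loose blue plastic tail cover, 96 long (x), 56 wide (y), 36 high (z), 60-130 g, flat underside, straight sides to 26 above it, then stepped in, dark vent slots on top; both ends alike, either way round is right. Point: its centre, 18 above its underside. Starts on the tail of a grinder of another colour, maybe askew. Grip across the 56, low on the straight sides.
- cover_red_mid (a point): loose red plastic tail cover, 96 long (x), 56 wide (y), 36 high (z), 60-130 g, flat underside, straight sides to 26 above it, then stepped in, dark vent slots on top; both ends alike, either way round is right. Point: its centre, 18 above its underside. Starts on the tail of a grinder of another colour, maybe askew. Grip across the 56, low on the straight sides.
- cover_yellow_mid (a point): loose yellow plastic tail cover, 96 long (x), 56 wide (y), 36 high (z), 60-130 g, flat underside, straight sides to 26 above it, then stepped in, dark vent slots on top; both ends alike, either way round is right. Point: its centre, 18 above its underside. Starts on the tail of a grinder of another colour, maybe askew. Grip across the 56, low on the straight sides.
- seat_green (a point): centre of the open tail of the green angle grinder (fixed in a wooden cradle), where the green cover's underside goes. Tail: green half shell 104 long (x), 48 wide (y), flat rim at this point's height, 46 above the bench. x runs along the tool, away from the robot: green barrel (64 across, top 78 above the bench) from 59 to 173, grey gear head to 236, spindle at 207 up to 102.
- seat_blue (a point): centre of the open tail of the blue angle grinder (fixed in a wooden cradle), where the blue cover's underside goes. Tail: blue half shell 104 long (x), 48 wide (y), flat rim at this point's height, 46 above the bench. x runs along the tool, away from the robot: blue barrel (64 across, top 78 above the bench) from 59 to 173, grey gear head to 236, spindle at 207 up to 102.
- seat_red (a point): centre of the open tail of the red angle grinder (fixed in a wooden cradle), where the red cover's underside goes. Tail: red half shell 104 long (x), 48 wide (y), flat rim at this point's height, 46 above the bench. x runs along the tool, away from the robot: red barrel (64 across, top 78 above the bench) from 59 to 173, grey gear head to 236, spindle at 207 up to 102.
- seat_yellow (a point): centre of the open tail of the yellow angle grinder (fixed in a wooden cradle), where the yellow cover's underside goes. Tail: yellow half shell 104 long (x), 48 wide (y), flat rim at this point's height, 46 above the bench. x runs along the tool, away from the robot: yellow barrel (64 across, top 78 above the bench) from 59 to 173, grey gear head to 236, spindle at 207 up to 102.
- mat_top (a point): free spot: empty black rubber mat with grey felt top, 150 (x) by 110 (y), fixed on the bench in line with the tails. Point: centre of its upper face, 4 above the bench; a cover can be parked there.
- cup_brush_mid (a point): loose steel wire cup brush, 65 across, 44 high, standing on the bench 125 to 145 beyond the mat's centre; leave it there. Point: its centre, 22 up. Leave too: a bearing, nut and brass pinion (under 36 across, under 25 high) in the gaps between tools, beside the barrels; spanner and screwdriver on the robot's side; grease jar and tape roll at the far edge.
Things that resemble listed ones, but are neither listed nor needed, are in the scene too. There is more than one size of the part that bears cover_yellow_mid; the job needs the largest.

How it is judged (in metres and radians):
At the end, for the whole second after the job is handed in: Each of the four covers lies flat on the open tail of the grinder of its own colour: centre within 12 mm of the seat centre sideways, its height within 6 mm of seated, in line with the tool within 12 degrees (either way round), level within 6 degrees, released and at rest (horizontal distance between cover_green_mid and seat_green below 0.012 m and z of cover_green_mid in the frame of seat_green between 0.012 and 0.024 m and angle between the x axis of cover_green_mid and the x axis of seat_green, either way round below 0.21 rad and angle between each of cover_green_mid, cover_blue_mid, cover_red_mid, cover_yellow_mid's own z axis and vertical below 0.1 rad and linear speed of each of cover_green, cover_blue, cover_red, cover_yellow below 0.02 m/s and horizontal distance between cover_blue_mid and seat_blue below 0.012 m and z of cover_blue_mid in the frame of seat_blue between 0.012 and 0.024 m and angle between the x axis of cover_blue_mid and the x axis of seat_blue, either way round below 0.21 rad and horizontal distance between cover_red_mid and seat_red below 0.012 m and z of cover_red_mid in the frame of seat_red between 0.012 and 0.024 m and angle between the x axis of cover_red_mid and the x axis of seat_red, either way round below 0.21 rad and horizontal distance between cover_yellow_mid and seat_yellow below 0.012 m and z of cover_yellow_mid in the frame of seat_yellow between 0.012 and 0.024 m and angle between the x axis of cover_yellow_mid and the x axis of seat_yellow, either way round below 0.21 rad); the robot touches nothing.
It fails at once if a cover is dropped or thrown (faster than 0.7 m/s while not held) ((linear speed of cover_green above 0.7 m/s and contact force between cover_green and the fingers below 0.1 N) or (linear speed of cover_blue above 0.7 m/s and contact force between cover_blue and the fingers below 0.1 N) or (linear speed of cover_red above 0.7 m/s and contact force between cover_red and the fingers below 0.1 N) or (linear speed of cover_yellow above 0.7 m/s and contact force between cover_yellow and the fingers below 0.1 N)).
It fails at once if a loose tool or part lying about is pushed more than 25 mm away (distance of any of cup_brush, bearing, flange_nut, pinion, screwdriver, spanner, grease_jar, tape_roll from where it was at the start of the episode above 0.025 m).
It also fails if it takes over 136 s, if anything falls off the work surface, if the arm or the gripper's body presses on something with over 40 N, if the wrist force passes 120 N, or if a joint passes its speed limit or range.

## Working session

There is one attempt and no reset: what is moved stays moved. The work goes in short steps, Python scripts to look and compute and a tool call to move; the robot and the scene stay as the last step left them, time stands still between calls to the robot, and variables do not carry over. Pictures are saved under pics/ and viewed, at most 14 in all, crops included, and the job is handed in when it is done.

Besides the shell and the picture viewer there is one more tool, called after ">>>" by a JSON object that holds its "name" and its "arguments". drive_tool: Moves the arm, as the interface text tells. Its arguments: {"type":"object","properties":{"increments":{"type":"array","items":{"type":"number","minimum":-1,"maximum":1}},"force":{"type":"number"}},"required":["increments"]}

```bash
mkdir -p pics; cat > h.py <<'E'
import numpy as np, cv2
from rig import observe, capture, job, env
from scipy.spatial.transform import Rotation as R
def cam(name):
    c=capture(name); c['R']=cv2.Rodrigues(np.array(c['rvec'],float))[0]; c['t']=np.array(c['tvec'],float).ravel(); return c
def ray(c,uv,z):
    d=c['R'].T@np.linalg.inv(c['intrinsics'])@np.array([uv[0],uv[1],1.]); o=-c['R'].T@c['t']
    return o+d*(z-o[2])/d[2]
def cloud(c):
    v,u=np.mgrid[:384,:512]; K=c['intrinsics']; d=c['depth']
    P=np.stack([(u-K[0,2])/K[0,0]*d,(v-K[1,2])/K[1,1]*d,d],-1)
    return (P-c['t'])@c['R']
def save(c,n,box=None,s=1.5):
    im=c['img'][:,:,::-1]
    if box: im=im[box[1]:box[3],box[0]:box[2]]
    cv2.imwrite('pics/'+n,cv2.resize(im,None,fx=s,fy=s,interpolation=cv2.INTER_CUBIC))
E
python3 - <<'E'
from h import *
for n in ['top','scene']:
    c=cam(n); save(c,n+'1.png'); np.save(n+'.npy',c,allow_pickle=True); print(n,-c['R'].T@c['t'],c['R'][2])
print(observe())
E
```

```text
top [ 231.03106893  -12.85934386 1622.78383019] [ 0.15790033  0.00984811 -0.98740595]
scene [1225.61595651  152.63340613  550.43347013] [-0.84520581 -0.16917132 -0.50695976]
{'clock': 0.1, 'qpos': array([-1.52529687e+00,  1.81469231e-01,  1.60787128e+00, -2.37373758e-05,
        1.35377790e+00, -2.06284742e-01]), 'dq': array([ 5.43954382e-04, -2.30535143e-03, -4.03041989e-03,  1.05094679e-03,
       -4.50673424e-06,  2.07767030e-04]), 'joint_torque': array([ 5.65256942e-04, -4.45876229e+01, -3.52238202e+01, -2.57956044e-04,
        4.10654189e-03,  1.18539069e-05]), 'ee_pos': array([ 143.24724539, -556.38293695,  230.49058488]), 'ee_rot': array([ 9.92085439e-01,  1.25562330e-01,  4.97129499e-05, -7.61346267e-04]), 'force': array([ 0.29408787,  1.10274675, -0.58233635]), 'moment': array([ 0.02107307, -0.01141306, -0.01061167]), 'grasp_force': 0.0, 'width': 85.11232447824966}
```

View pics/top1.png

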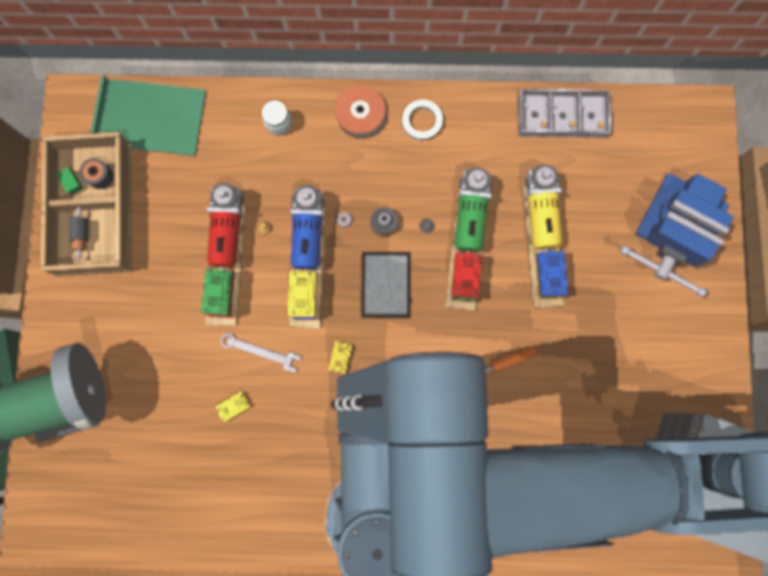

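View pics/scene1.png

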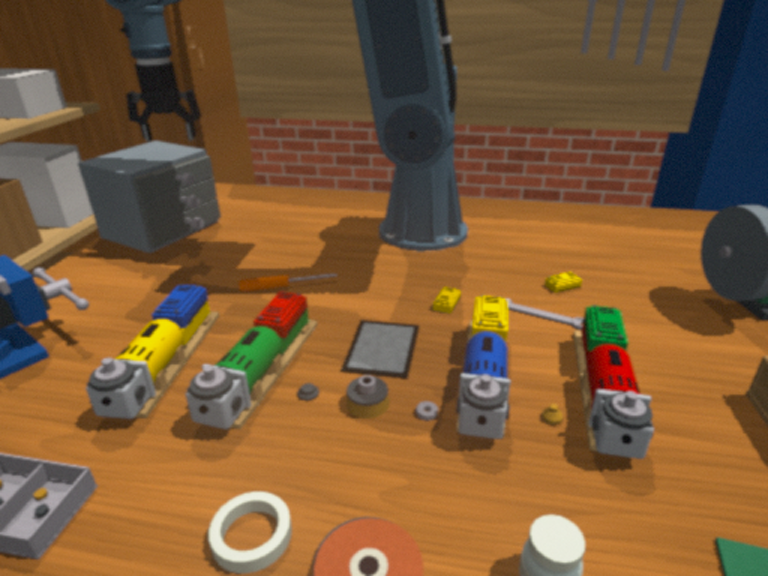

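The top view shows the grinders, left to right: red with the green cover (218,292), blue with yellow (303,295), green with red (467,275) and yellow with blue (552,273). The mat is at (386,285). There are three yellow candidates: on the blue grinder's tail (303,295), and loose on the bench at (341,357) and (233,406). The one on the tail is clearly the largest and sits where the description puts it. I'll confirm that in a crop and measure.

```bash
cat >> h.py <<'E'
HUE={'red':[(0,8),(172,180)],'yellow':[(24,34)],'green':[(50,80)],'blue':[(105,125)]}
def mask(c,col):
    h=cv2.cvtColor(c['img'],cv2.COLOR_RGB2HSV); m=np.zeros(h.shape[:2],bool)
    for a,b in HUE[col]: m|=(h[...,0]>=a)&(h[...,0]<=b)
    return m&(h[...,1]>110)&(h[...,2]>50)
E
python3 - <<'E'
from h import *
c=np.load('top.npy',allow_pickle=True).item(); P=cloud(c); save(c,'crop_y.png',(130,170,270,290),5)
print(c['intrinsics'][0,0])
for col in HUE:
    m=mask(c,col).astype(np.uint8)
    n,l,s,ce=cv2.connectedComponentsWithStats(m)
    for i in range(1,n):
        if s[i,4]<60: continue
        k=l==i; p=P[k]; p=p[(p[:,2]>3)&(p[:,2]<120)]
        if len(p)<40: continue
        r=cv2.minAreaRect(p[:,:2].astype(np.float32))
        print(col,ce[i].round(),s[i,4],'z',np.percentile(p[:,2],[10,50,90]).round(),'c',np.round(r[0]),'sz',np.round(r[1]),round(r[2]))
E
```

```text
494.75781471713884
red [240.  74.] 599 z [13. 17. 23.] c [897.  60.] sz [109. 106.] 2
red [148. 159.] 678 z [56. 72. 79.] c [581. 352.] sz [ 65. 114.] 88
red [311. 183.] 543 z [69. 77. 84.] c [ 518. -179.] sz [ 64. 108.] 85
yellow [362. 146.] 514 z [63. 73. 79.] c [ 636. -344.] sz [116.  50.] 5
yellow [201. 196.] 526 z [69. 78. 84.] c [472. 174.] sz [ 55. 108.] 90
yellow [226. 238.] 172 z [15. 22. 27.] c [337.  92.] sz [35. 59.] 80
yellow [155. 271.] 241 z [14. 21. 26.] c [226. 320.] sz [40. 65.] 33
green [ 46. 120.] 131 z [30. 36. 41.] c [714. 707.] sz [54. 27.] 35
green [313. 148.] 445 z [65. 73. 80.] c [ 626. -185.] sz [ 52. 113.] 85
green [144. 194.] 333 z [72. 79. 84.] c [465. 353.] sz [51. 85.] 87
blue [458. 142.] 1535 z [15. 25. 94.] c [ 655. -654.] sz [143. 164.] 60
blue [204. 160.] 553 z [65. 73. 79.] c [579. 171.] sz [ 57. 113.] 88
blue [368. 182.] 488 z [70. 78. 84.] c [ 520. -357.] sz [94. 55.] 4
```

View pics/crop_y.png

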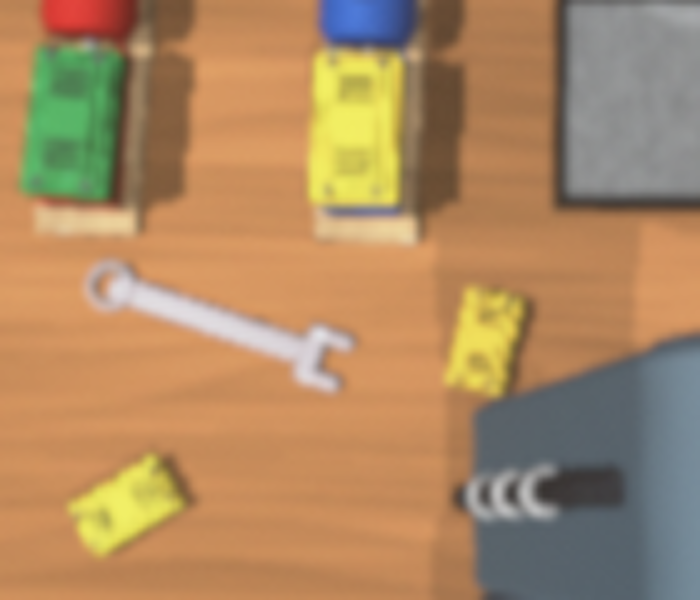

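The crop confirms the cover on the blue tail is full size (about 96 mm), and the two on the bench are only about 60 mm. Next I'll locate the mat and work out the first move.

```bash
cat >> h.py <<'E'
def pose():
    o=observe(); M=R.from_quat(o['ee_rot']).as_matrix(); return np.array(o['ee_pos']),M,np.arctan2(M[1,0],M[0,0]),o
def go(x,y,z,yawdeg):
    """normalised shift/turn from the pose now to the target (tool down, tool x at yaw)"""
    p,M,yaw,o=pose()
    s=M.T@(np.array([x,y,z])-p)/500
    Y=np.radians(yawdeg); T=np.array([[np.cos(Y),np.sin(Y),0],[np.sin(Y),-np.cos(Y),0],[0,0,-1.]])
    r=R.from_matrix(M.T@T).as_rotvec()/(2*np.pi)
    print('go',[x,y,z,yawdeg],'->',s.round(4),r.round(4),'rows>=',round(np.linalg.norm(s)*8+.5),round(np.linalg.norm(r)*360/10.7+.5))
E
python3 - <<'E'
from h import *
c=np.load('top.npy',allow_pickle=True).item(); P=cloud(c)
hs=cv2.cvtColor(c['img'],cv2.COLOR_RGB2HSV); m=(hs[...,1]<60)
m[:160]=0;m[215:]=0;m[:,:235]=0;m[:,280:]=0
p=P[m]; print('mat',len(p),np.median(p[:,2]),cv2.minAreaRect(p[:,:2].astype(np.float32)))
# cradle profile across yellow-grinder tail end: x~462 
for x0 in (440,455,470,520):
  k=(abs(P[...,0]-x0)<4)&(abs(P[...,1]+350)<70)&(P[...,2]<120); q=P[k]; q=q[np.argsort(q[:,1])]
  print(x0,[(int(a),int(b)) for a,b in q[::2,1:]])
w=cam('wrist'); p,M,yaw,o=pose()
print('cam in tool',M.T@(-w['R'].T@w['t']-p),'cam axes in tool',(w['R']@M).round(3),w['intrinsics'][0,0],yaw)
go(500,-350,270,4)
E
```

```text
mat 1294 3.4706203559288515 ((400.427734375, -6.115283966064453), (338.9880065917969, 100.34211730957031), 1.0847433805465698)
440 [(-419, 4), (-416, 3), (-414, 0), (-413, -8), (-410, 2), (-408, -4), (-406, -9), (-405, -5), (-401, -1), (-398, -1), (-393, 5), (-391, 0), (-388, -3), (-385, 11), (-382, -3), (-379, -4), (-375, -2), (-371, 1), (-368, -1), (-365, -3), (-361, 0), (-358, -2), (-355, 0), (-352, -3), (-348, -1), (-345, -2), (-343, -7), (-338, 1), (-335, -1), (-333, -5), (-331, 2), (-328, 1), (-326, -4), (-322, -3), (-318, 0), (-315, 1), (-312, -1), (-312, 1), (-309, -1), (-306, -2), (-302, 1), (-301, 4), (-298, 2), (-296, -1), (-293, -4), (-291, 4), (-288, 1), (-287, -8), (-284, 8), (-282, 3)]
455 [(-419, 5), (-417, 1), (-415, -1), (-411, 0), (-409, -4), (-407, 3), (-404, 0), (-402, -4), (-398, 0), (-395, -2), (-391, 0), (-390, 5), (-387, 3), (-385, -4), (-383, 5), (-381, 2), (-378, -1), (-376, 9), (-375, 0), (-371, 1), (-371, 3), (-369, -2), (-366, 11), (-363, 10), (-359, -1), (-358, 0), (-355, -2), (-351, 0), (-349, 14), (-346, 12), (-345, -2), (-343, -4), (-338, 0), (-335, 
[... 1346 characters left out ...]
-355, 79), (-354, 81), (-352, 80), (-349, 79), (-348, 80), (-345, 82), (-343, 76), (-342, 79), (-339, 78), (-337, 74), (-336, 65), (-334, 25), (-334, 75), (-332, 66), (-331, 8), (-330, 11), (-330, 63), (-329, 50), (-328, 8), (-324, 8), (-324, 12), (-323, -1), (-318, 4), (-315, 4), (-313, -4), (-310, -2), (-306, -1), (-304, -8), (-300, -3), (-296, -2), (-296, 0), (-293, -4), (-289, 1), (-287, -4), (-283, -3), (-280, -3)]
cam in tool [ 8.19408321e+01  5.96631245e-02 -1.42675196e+02] cam axes in tool [[ 0.001  1.     0.001]
 [-0.948  0.001 -0.319]
 [-0.319 -0.     0.948]] 269.3808574000887 0.251767110416565
go [500, -350, 270, 4] -> [ 0.7939 -0.2223 -0.0783] [-0.0002 -0.      0.029 ] rows>= 7 1
```

>>> {"name": "drive_tool", "arguments": {"increments": [0.776, -0.391, -0.08, 0, 0, 0.04, 1, 0.776, -0.391, -0.08, 0, 0, 0.04, 1, 0.776, -0.391, -0.08, 0, 0, 0.04, 1, 0.776, -0.391, -0.08, 0, 0, 0.04, 1, 0.776, -0.391, -0.08, 0, 0, 0.04, 1, 0.776, -0.391, -0.08, 0, 0, 0.04, 1, 0.776, -0.391, -0.08, 0, 0, 0.04, 1, 0.776, -0.391, -0.08, 0, 0, 0.04, 1, 0.776, -0.391, -0.08, 0, 0, 0.04, 1, 0.776, -0.391, -0.08, 0, 0, 0.04, 1]}}

```text
clock: 1.4
ee_pos: [469.3, -271.8, 270.9]
ee_rot: [1.0, -0.001, -0.0, -0.0]
force: [0.7, -1.0, 0.3]
width: 85.4
grasp_force: 0.0
```

```bash
cat >> h.py <<'E'
def ang(r):
    """long-axis angle (deg, -90..90) of a minAreaRect"""
    b=cv2.boxPoints(r); e=max((b[1]-b[0],b[2]-b[1]),key=np.linalg.norm); a=np.degrees(np.arctan2(e[1],e[0])); return (a+90)%180-90
def blobs(c,col,zlo=45,zhi=100,minpx=150,zc=76):
    P=cloud(c); ok=mask(c,col)&(P[...,2]>zlo)&(P[...,2]<zhi)&(c['depth']>0)
    m=cv2.morphologyEx(ok.astype(np.uint8),cv2.MORPH_OPEN,np.ones((3,3),np.uint8))
    n,l,s,ce=cv2.connectedComponentsWithStats(m); out=[]
    for i in range(1,n):
        if s[i,4]<minpx: continue
        k=l==i; p=P[k]; t=p[p[:,2]>zc]
        if len(t)<30: continue
        r=cv2.minAreaRect(p[:,:2].astype(np.float32)); rt=cv2.minAreaRect(t[:,:2].astype(np.float32))
        vx,vy,x0,y0=cv2.fitLine(t[:,:2].astype(np.float32),cv2.DIST_HUBER,0,.01,.01).ravel(); a=np.degrees(np.arctan(vy/vx))
        print(col,ce[i].round(),s[i,4],'z90',p[:,2].max().round(),np.median(t[:,2]).round(1),'all',np.round(r[0],1),np.round(r[1]),round(ang(r),1),'top',np.round(rt[0],1),np.round(rt[1]),round(ang(rt),1),'line',round(float(x0),1),round(float(y0),1),round(float(a),1))
def felt(c):
    P=cloud(c); h=cv2.cvtColor(c['img'],cv2.COLOR_RGB2HSV)
    m=(h[...,1]<70)&(abs(P[...,2]-4)<6)&(P[...,0]>330)&(P[...,0]<580)&(abs(P[...,1])<90)
    m=cv2.morphologyEx(m.astype(np.uint8),cv2.MORPH_OPEN,np.ones((5,5),np.uint8)); n,l,s,ce=cv2.connectedComponentsWithStats(m)
    i=1+np.argmax(s[1:,4]); r=cv2.minAreaRect(P[l==i][:,:2].astype(np.float32)); print('mat',np.round(r[0],1),np.round(r[1]),round(ang(r),1))
E
python3 - <<'E'
from h import *
c=cam('wrist'); save(c,'w1.png'); np.save('w1.npy',c,allow_pickle=True)
for k in HUE: blobs(c,k,zc=68)
felt(c)
E
```

```text
red [185. 132.] 3340 z90 85.0 78.2 all [ 513.8 -175.2] [57. 96.] -4.3 top [ 513.8 -175. ] [56. 96.] -4.4 line 517.3 -178.8 -3.0
yellow [324.  38.] 3676 z90 83.0 74.6 all [ 623. -348.] [83. 62.] 4.0 top [ 620.5 -349. ] [78. 48.] 5.2 line 619.8 -344.2 10.8
green [189.  42.] 4066 z90 82.0 74.9 all [ 618.8 -186.8] [62. 94.] -5.1 top [ 615.9 -185.7] [47. 87.] -6.0 line 616.3 -189.5 -7.4
blue [329. 125.] 3171 z90 84.0 78.1 all [ 521.1 -357.7] [95. 56.] 4.2 top [ 521.1 -357.7] [95. 56.] 4.3 line 525.5 -354.9 5.0
mat [503.  -4.] [142. 109.] 1.4
```

View pics/w1.png

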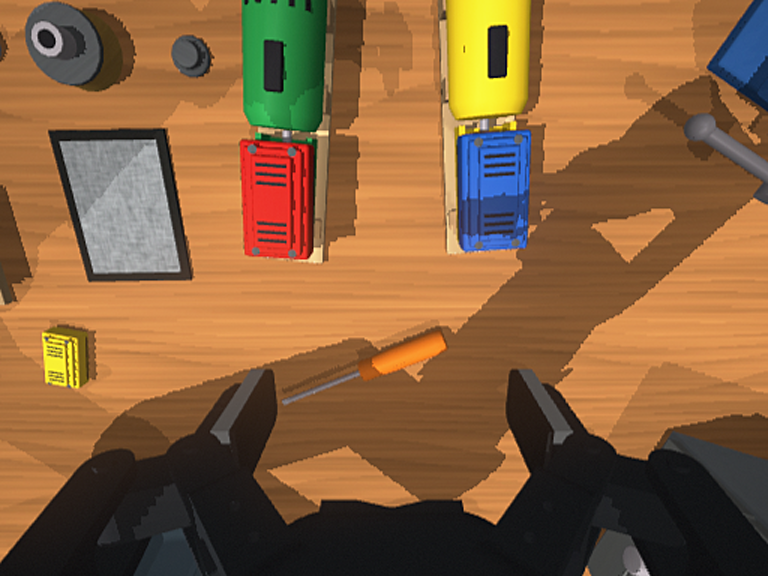

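The wrist view shows the red cover at (277,198), the blue cover at (494,188), the mat at (122,205), and the screwdriver at (400,360) in front. The measured sizes (95x56) and top heights match the description. Gripping the blue cover first.

>>> {"name": "drive_tool", "arguments": {"increments": [0.103, 0.171, 0.282, 0, 0, -0.012, 1, 0.103, 0.171, 0.282, 0, 0, -0.012, 1, 0.103, 0.171, 0.282, 0, 0, -0.012, 1, 0.103, 0.171, 0.282, 0, 0, -0.012, 1, 0.103, 0.171, 0.282, 0, 0, -0.012, 1, 0.103, 0.171, 0.37, 0, 0, -0.012, 1, 0.103, 0.171, 0.42, 0, 0, -0.012, 1, 0.103, 0.171, 0.456, 0, 0, -0.012, 1, 0.103, 0.171, 0.456, 0, 0, -0.012, 1, 0.103, 0.171, 0.456, 0, 0, -0.012, 1, 0.103, 0.171, 0.456, 0, 0, -0.012, -1, 0.103, 0.171, 0.456, 0, 0, -0.012, -1, 0.103, 0.171, 0.456, 0, 0, -0.012, -1, 0.103, 0.171, 0.456, 0, 0, -0.012, -1, 0.103, 0.171, 0.456, 0, 0, -0.012, -1, 0.103, 0.171, 0.456, 0, 0, -0.012, -1, 0.103, 0.171, 0.456, 0, 0, -0.012, -1], "force": 40}}

```text
clock: 3.58
ee_pos: [522.6, -357.1, 44.6]
ee_rot: [0.999, 0.038, 0.001, 0.001]
force: [-0.5, 0.9, 5.6]
width: 55.8
grasp_force: 43.7
```

>>> {"name": "drive_tool", "arguments": {"increments": [0, 0, -0.04, 0, 0, 0, -1, 0, 0, -0.12, 0, 0, 0, -1, 0, 0, -0.2, 0, 0, 0, -1, 0, 0, -0.26, 0, 0, 0, -1, 0.002, -0.06, -0.26, 0, 0, 0.001, -1, 0.004, -0.16, -0.26, 0, 0, 0.003, -1, 0.006, -0.26, -0.26, 0, 0, 0.005, -1, 0.008, -0.36, -0.26, 0, 0, 0.006, -1, 0.01, -0.46, -0.26, 0, 0, 0.008, -1, 0.012, -0.56, -0.26, 0, 0, 0.01, -1, 0.014, -0.65, -0.26, 0, 0, 0.012, -1, 0.015, -0.707, -0.26, 0, 0, 0.012, -1, 0.015, -0.707, -0.22, 0, 0, 0.012, -1, 0.015, -0.707, -0.14, 0, 0, 0.012, -1, 0.015, -0.707, -0.06, 0, 0, 0.012, -1, 0.015, -0.707, -0.02, 0, 0, 0.012, -1, 0.015, -0.707, -0.02, 0, 0, 0.012, -1]}}

```text
clock: 5.7
ee_pos: [501.2, -3.0, 52.5]
ee_rot: [1.0, 0.0, -0.002, -0.0]
force: [-0.9, -0.4, -0.6]
width: 55.2
grasp_force: 42.9
```

```bash
python3 - <<'E'
from h import *
c=cam('wrist'); save(c,'w2.png'); np.save('w2.npy',c,allow_pickle=True)
p,M,yaw,o=pose(); P=cloud(c); print(p,yaw,o['width'],o['force'])
Q=(P-p)@M  # tool frame
h=cv2.cvtColor(c['img'],cv2.COLOR_RGB2HSV)
k=(abs(Q[...,0])<9)&(abs(Q[...,1])>28)&(abs(Q[...,1])<45)&(h[...,1]<80)&(Q[...,2]>-60)&(Q[...,2]<15)&(c['depth']>0)
print('tip tool-z',np.percentile(Q[k][:,2],[50,90,99]) if k.any() else None)
blobs(c,'blue',zlo=60,zhi=150); felt(c)
E
```

```text
[502.44723829  -3.2553445   53.71326218] 0.0004974108435619822 55.158839288743316 [ 0.39578619  0.29665118 -1.04076641]
tip tool-z [-55.13042133 -21.84976891 -11.74734949]
blue [261. 252.] 15797 z90 128.0 85.9 all [503.3  -3.3] [90. 56.] 0.0 top [503.3  -3.3] [90. 56.] 0.0 line 517.0 -3.2 -1.2
mat [524.9  -3.3] [100. 109.] -89.2
```

View pics/w2.png

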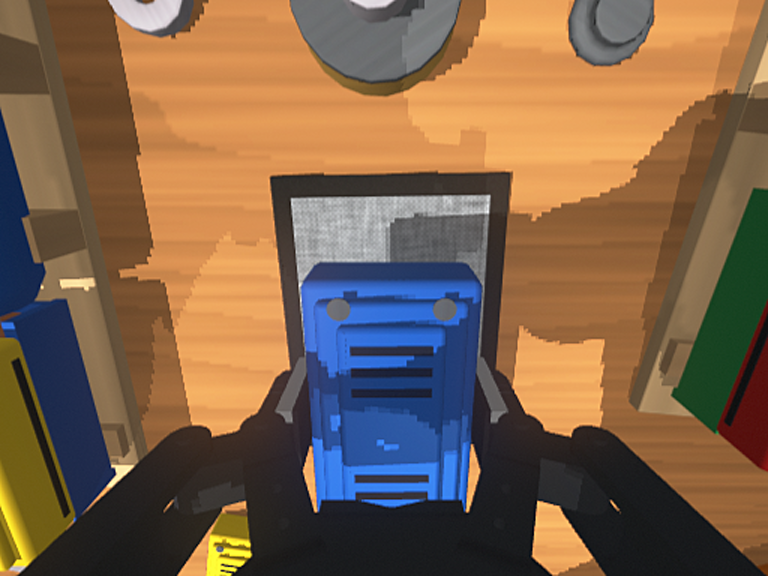

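The blue cover is held level over the mat, with its centre at (392,385) px and in line. Lowering it.

>>> {"name": "drive_tool", "arguments": {"increments": [0, 0, 0.05, 0, 0, 0, -1, 0, 0, 0.08, 0, 0, 0, -1, 0, 0, 0.092, 0, 0, 0, -1, 0, 0, 0.096, 0, 0, 0, -1, 0, 0, 0.099, 0, 0, 0, -1, 0, 0, 0.1, 0, 0, 0, -1, 0, 0, 0.1, 0, 0, 0, -1]}}

```text
clock: 6.62
ee_pos: [502.8, -3.3, 3.6]
ee_rot: [1.0, 0.0, 0.0, 0.0]
force: [0.7, 0.9, -1.0]
width: 55.3
grasp_force: 43.0
```

>>> {"name": "drive_tool", "arguments": {"increments": [0, 0, 0.002, 0, 0, 0, -1, 0, 0, 0.003, 0, 0, 0, -1, 0, 0, 0.003, 0, 0, 0, -1]}}

```text
clock: 7.0
ee_pos: [502.8, -3.3, 2.6]
ee_rot: [1.0, 0.0, 0.0, 0.0]
force: [-3.2, 0.2, 8.1]
width: 55.5
grasp_force: 43.9
```

>>> {"name": "drive_tool", "arguments": {"increments": [0, 0, 0.003, 0, 0, 0, 1, 0, 0, 0.003, 0, 0, 0, 1, 0, 0, 0.003, 0, 0, 0, 1, 0, 0, 0.003, 0, 0, 0, 1, 0, 0, 0.003, 0, 0, 0, 1, 0, 0, -0.03, 0, 0, 0, 1, 0, 0, -0.12, 0, 0, 0, 1, 0, 0, -0.24, 0, 0, 0, 1, 0, 0, -0.36, 0, 0, 0, 1, -0.146, -0.53, -0.536, 0, 0, 0, 1, -0.146, -0.53, -0.536, 0, 0, 0, 1, -0.146, -0.53, -0.536, 0, 0, 0, 1, -0.146, -0.53, -0.536, 0, 0, 0, 1, -0.146, -0.53, -0.536, 0, 0, 0, 1, -0.146, -0.53, -0.536, 0, 0, 0, 1, -0.146, -0.53, -0.536, 0, 0, 0, 1, -0.146, -0.53, -0.536, 0, 0, 0, 1]}}

```text
clock: 9.12
ee_pos: [429.6, 260.5, 269.5]
ee_rot: [1.0, -0.001, -0.0, 0.0]
force: [-0.6, -0.1, 0.3]
width: 85.0
grasp_force: 0.0
```

```bash
python3 - <<'E'
from h import *
c=cam('wrist'); save(c,'w3.png'); np.save('w3.npy',c,allow_pickle=True)
print(pose()[0],pose()[2])
for k in HUE: blobs(c,k,zc=68)
print('parked'); blobs(c,'blue',zlo=15,zhi=46,zc=30); felt(c)
E
```

```text
[429.61584682 260.52604405 269.46821061] -0.0013568002934991267
red [184.  45.] 4299 z90 82.0 74.9 all [575.5 352.1] [63. 99.] -1.4 top [572. 352.] [48. 92.] -1.4 line 573.7 348.2 -2.0
yellow [330. 131.] 1551 z90 85.0 81.5 all [480.4 174.4] [65. 54.] 0.9 top [480.4 174.4] [65. 54.] 0.9 line 480.5 177.8 36.0
yellow [326. 167.] 634 z90 84.0 78.2 all [433.8 174.7] [54. 29.] 88.8 top [433.8 174.7] [54. 29.] 88.8 line 434.9 177.9 87.7
green [185. 138.] 3048 z90 84.0 78.1 all [466.9 356. ] [55. 95.] -3.2 top [466.9 356.1] [55. 95.] -3.2 line 471.0 352.5 -0.6
blue [333.  46.] 4273 z90 82.0 74.9 all [573.6 172.4] [63. 97.] -0.5 top [571.1 172.6] [91. 48.] 0.4 line 572.9 176.0 -0.7
parked
blue [451. 109.] 3038 z90 42.0 38.5 all [501.8  -3. ] [95. 58.] 0.6 top [501.8  -2.4] [93. 54.] 0.1 line 503.7 3.4 -0.1
mat [500.8  -1.9] [146. 109.] 0.7
```

View pics/w3.png

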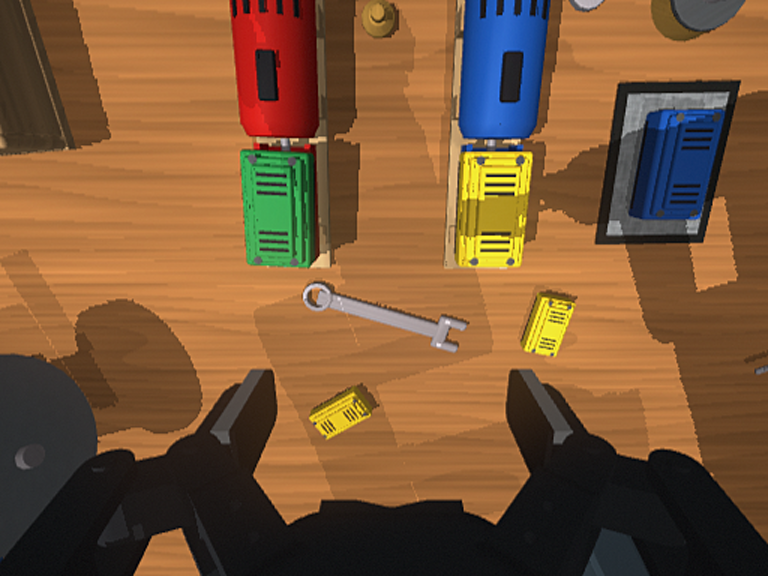

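All good: the blue cover is parked flat on the mat at (680,165) px. The yellow cover is at (494,208) and the green at (279,208). Gripping yellow.

>>> {"name": "drive_tool", "arguments": {"increments": [0.076, 0.172, 0.28, 0, 0, -0.002, 1, 0.076, 0.172, 0.28, 0, 0, -0.002, 1, 0.076, 0.172, 0.28, 0, 0, -0.002, 1, 0.076, 0.172, 0.28, 0, 0, -0.002, 1, 0.076, 0.172, 0.28, 0, 0, -0.002, 1, 0.076, 0.172, 0.37, 0, 0, -0.002, 1, 0.076, 0.172, 0.42, 0, 0, -0.002, 1, 0.076, 0.172, 0.455, 0, 0, -0.002, 1, 0.076, 0.172, 0.455, 0, 0, -0.002, 1, 0.076, 0.172, 0.455, 0, 0, -0.002, -1, 0.076, 0.172, 0.455, 0, 0, -0.002, -1, 0.076, 0.172, 0.455, 0, 0, -0.002, -1, 0.076, 0.172, 0.455, 0, 0, -0.002, -1, 0.076, 0.172, 0.455, 0, 0, -0.002, -1, 0.076, 0.172, 0.455, 0, 0, -0.002, -1, 0.076, 0.172, 0.455, 0, 0, -0.002, -1], "force": 40}}

```text
clock: 11.18
ee_pos: [468.8, 175.9, 43.8]
ee_rot: [1.0, 0.007, 0.001, -0.0]
force: [-0.8, 0.9, 7.4]
width: 55.4
grasp_force: 43.2
```

>>> {"name": "drive_tool", "arguments": {"increments": [0, 0, -0.04, 0, 0, 0, -1, 0, 0, -0.12, 0, 0, 0, -1, 0, 0, -0.2, 0, 0, 0, -1, 0, 0, -0.26, 0, 0, 0, -1, 0.01, 0.06, -0.26, 0, 0, -0.001, -1, 0.02, 0.16, -0.26, 0, 0, -0.002, -1, 0.03, 0.26, -0.26, 0, 0, -0.003, -1, 0.035, 0.36, -0.26, 0, 0, -0.004, -1, 0.04, 0.46, -0.26, 0, 0, -0.005, -1, 0.05, 0.56, -0.26, 0, 0, -0.006, -1, 0.06, 0.66, -0.26, 0, 0, -0.007, -1, 0.065, 0.74, -0.26, 0, 0, -0.008, -1, 0.07, 0.8, -0.26, 0, 0, -0.01, -1, 0.07, 0.8, -0.26, 0, 0, -0.01, -1]}}

```text
clock: 12.92
ee_pos: [507.6, -226.0, 172.6]
ee_rot: [0.999, 0.036, 0.0, 0.0]
force: [-0.7, -0.8, -0.5]
width: 55.5
grasp_force: 42.8
```

```bash
cat >> h.py <<'E'
def tail(c,col,box,zr=46):
    """bare tail: colour pixels near rim height inside world box (x0,x1,y0,y1)"""
    P=cloud(c); k=mask(c,col)&(P[...,0]>box[0])&(P[...,0]<box[1])&(P[...,1]>box[2])&(P[...,1]<box[3])&(P[...,2]>36)&(P[...,2]<54)
    m=cv2.morphologyEx(k.astype(np.uint8),cv2.MORPH_OPEN,np.ones((2,2),np.uint8))>0
    p=P[m][:,:2].astype(np.float32); r=cv2.minAreaRect(p); print('tail',col,len(p),np.round(r[0],1),np.round(r[1]),round(ang(r),1),'z',np.median(P[m][:,2]).round(1))
E
python3 - <<'E'
from h import *
c=cam('wrist'); save(c,'w4.png'); np.save('w4.npy',c,allow_pickle=True)
p,M,yaw,o=pose(); print(p,np.degrees(yaw))
tail(c,'yellow',(455,576,-400,-310)); blobs(c,'yellow',zlo=58,zhi=90,zc=68)
go(523,-355,100,4.5)
E
```

```text
[ 507.45786204 -224.42981637  172.37042297] 4.2303535384256845
tail yellow 1367 [ 517.4 -316.2] [205. 126.] 84.8 z 45.8
yellow [411.  61.] 7046 z90 82.0 75.0 all [ 630.  -346.1] [97. 55.] 4.6 top [ 628.2 -347.8] [92. 48.] 3.9 line 630.1 -341.3 3.7
go [523, -355, 100, 4.5] -> [0.0117 0.2628 0.1447] [-0.0001 -0.     -0.0007] rows>= 3 1
```

View pics/w4.png

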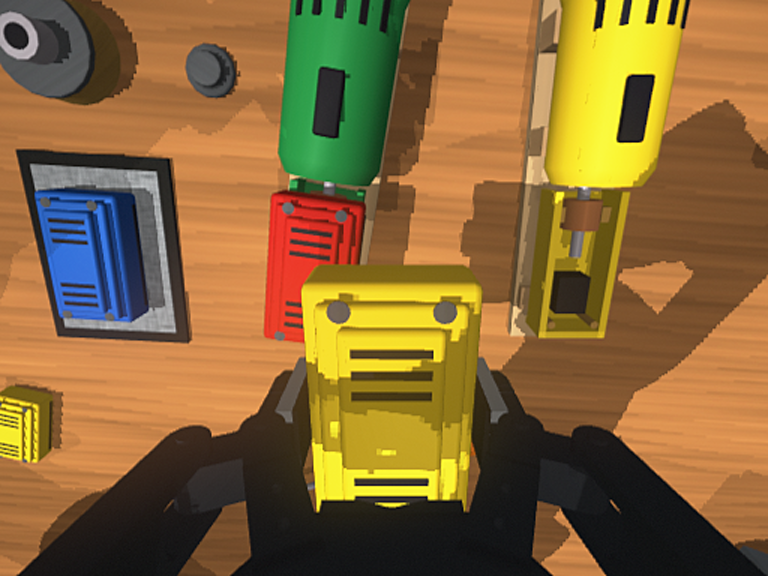

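The view shows the yellow tail bare at (575,262) px, with outer corners near (536,337), (606,337) and (629,190). The yellow cover is held straight. The tail measurement picked up stray pixels, so I'll redo it with connected components.

```bash
cat >> h.py <<'E'
def tail(c,col,box):
    P=cloud(c); k=mask(c,col)&(P[...,0]>box[0])&(P[...,0]<box[1])&(P[...,1]>box[2])&(P[...,1]<box[3])&(P[...,2]>36)&(P[...,2]<54)
    n,l,s,ce=cv2.connectedComponentsWithStats(k.astype(np.uint8),connectivity=8)
    i=1+np.argmax(s[1:,4]); q=P[l==i]; r=cv2.minAreaRect(q[:,:2].astype(np.float32))
    print('tail',col,len(q),ce[i].round(),np.round(r[0],1),np.round(r[1]),round(ang(r),1),'z',np.median(q[:,2]).round(1))
E
python3 - <<'E'
from h import *
c=np.load('w4.npy',allow_pickle=True).item()
tail(c,'yellow',(455,576,-400,-310))
for uv in [(537,337),(605,337),(553,190),(627,190)]: print(uv,ray(c,np.array(uv)/1.5,46).round(1))
E
```

```text
tail yellow 1481 [388. 180.] [ 524.9 -356.3] [104.  48.] 4.4 z 45.8
(537, 337) [ 471.1 -336.2   46. ]
(605, 337) [ 474.8 -385.8   46. ]
(553, 190) [ 575.5 -326.7   46. ]
(627, 190) [ 579.  -374.7   46. ]
```

>>> {"name": "drive_tool", "arguments": {"increments": [0.01, 0.08, 0, 0, 0, 0, -1, 0.014, 0.17, 0, 0, 0, 0, -1, 0.018, 0.24, 0, 0, 0, 0, -1, 0.018, 0.265, 0, 0, 0, 0, -1, 0.018, 0.265, 0.05, 0, 0, 0, -1, 0.018, 0.265, 0.13, 0, 0, 0, -1, 0.018, 0.265, 0.2, 0, 0, 0, -1, 0.018, 0.265, 0.235, 0, 0, 0, -1, 0.018, 0.265, 0.247, 0, 0, 0, -1, 0.018, 0.265, 0.247, 0, 0, 0, -1, 0.018, 0.265, 0.247, 0, 0, 0, -1]}}

```text
clock: 14.35
ee_pos: [527.6, -356.0, 50.5]
ee_rot: [0.999, 0.038, 0.001, 0.001]
force: [1.1, -0.1, -1.0]
width: 55.4
grasp_force: 42.9
```

>>> {"name": "drive_tool", "arguments": {"increments": [-0.002, 0, 0.006, 0, 0, 0, -1, -0.002, 0, 0.01, 0, 0, 0, -1, -0.002, 0, 0.012, 0, 0, 0, -1, -0.002, 0, 0.014, 0, 0, 0, -1, -0.002, 0, 0.014, 0, 0, 0, -1]}}

```text
clock: 14.98
ee_pos: [525.8, -355.6, 43.9]
ee_rot: [0.999, 0.038, -0.0, 0.0]
force: [-6.3, 3.9, 13.9]
width: 55.4
grasp_force: 44.6
```

>>> {"name": "drive_tool", "arguments": {"increments": [0, 0, 0, 0, 0, 0, 1, 0, 0, 0, 0, 0, 0, 1, 0, 0, 0, 0, 0, 0, 1, 0, 0, 0, 0, 0, 0, 1, 0, 0, -0.04, 0, 0, 0, 1, 0, 0, -0.16, 0, 0, 0, 1, 0, 0, -0.26, 0, 0, 0, 1, 0.009, -0.707, -0.26, 0, 0, 0.011, 1, 0.009, -0.707, -0.26, 0, 0, 0.011, 1, 0.009, -0.707, -0.26, 0, 0, 0.011, 1, 0.009, -0.707, -0.26, 0, 0, 0.011, 1, 0.009, -0.707, -0.26, 0, 0, 0.011, 1, 0.009, -0.707, -0.26, 0, 0, 0.011, 1, 0.009, -0.707, -0.26, 0, 0, 0.011, 1, 0.009, -0.707, -0.14, 0, 0, 0.011, 1, 0.009, -0.707, -0.02, 0, 0, 0.011, 1, 0.009, -0.707, 0.03, 0, 0, 0.011, 1, 0.009, -0.707, 0.06, 0, 0, 0.011, 1, 0.009, -0.707, 0.06, 0, 0, 0.011, 1]}}

```text
clock: 17.35
ee_pos: [503.6, -3.1, 11.8]
ee_rot: [1.0, 0.003, -0.0, -0.0]
force: [-0.2, -0.8, 1.1]
width: 85.5
grasp_force: 0.0
```

>>> {"name": "drive_tool", "arguments": {"increments": [0, 0, 0.012, 0, 0, 0, 1, 0, 0, 0.018, 0, 0, 0, 1, 0, 0, 0.018, 0, 0, 0, 1, 0, 0, 0.018, 0, 0, 0, -1, 0, 0, 0.018, 0, 0, 0, -1, 0, 0, 0.018, 0, 0, 0, -1, 0, 0, 0.018, 0, 0, 0, -1, 0, 0, 0.018, 0, 0, 0, -1, 0, 0, 0.018, 0, 0, 0, -1, 0, 0, 0.018, 0, 0, 0, -1, 0, 0, -0.02, 0, 0, 0, -1, 0, 0, -0.1, 0, 0, 0, -1, 0, 0, -0.2, 0, 0, 0, -1, 0, 0, -0.29, 0, 0, 0, -1, -0.03, -0.06, -0.32, 0, 0, 0, -1, -0.067, -0.126, -0.32, 0, 0, 0, -1, -0.067, -0.126, -0.32, 0, 0, 0, -1, -0.067, -0.126, -0.32, 0, 0, 0, -1]}}

```text
clock: 19.6
ee_pos: [469.5, 60.1, 171.5]
ee_rot: [1.0, 0.004, -0.0, 0.0]
force: [-0.3, -0.3, -0.7]
width: 55.5
grasp_force: 42.8
```

```bash
python3 - <<'E'
from h import *
c=cam('wrist'); np.save('w5.npy',c,allow_pickle=True)
p,M,yaw,o=pose(); print(p,np.degrees(yaw),o['width'],o['grasp_force'])
tail(c,'blue',(400,522,135,215)); blobs(c,'blue',zlo=58,zhi=90,zc=68); blobs(c,'blue',zlo=180,zhi=230,zc=200)
E
```

```text
[469.70631383  59.79494967 171.56279455] 0.37549547999336813 55.48676365439889 42.79149413108826
tail blue 1395 [154. 182.] [468.1 172.1] [ 49. 104.] -0.1 z 45.8
blue [134.  67.] 7483 z90 82.0 75.0 all [577.4 170.8] [ 58. 105.] -0.9 top [575.8 170.7] [ 48. 102.] -0.7 line 578.2 165.2 0.5
blue [261. 255.] 15061 z90 211.0 207.9 all [471.8  59.9] [88. 56.] 0.6 top [474.7  60.1] [76. 49.] 0.1 line 481.0 60.1 0.0
```

>>> {"name": "drive_tool", "arguments": {"increments": [0, -0.08, 0, 0, 0, 0.001, -1, 0.001, -0.16, 0, 0, 0, 0.002, -1, 0.001, -0.215, 0, 0, 0, 0.002, -1, 0.001, -0.225, 0, 0, 0, 0.002, -1, 0.001, -0.225, 0.05, 0, 0, 0.002, -1, 0.001, -0.225, 0.13, 0, 0, 0.002, -1, 0.001, -0.225, 0.2, 0, 0, 0.002, -1, 0.001, -0.225, 0.235, 0, 0, 0.002, -1, 0.001, -0.225, 0.245, 0, 0, 0.002, -1, 0.001, -0.225, 0.245, 0, 0, 0.002, -1, 0.001, -0.225, 0.245, 0, 0, 0.002, -1]}}

```text
clock: 21.02
ee_pos: [470.4, 172.8, 50.6]
ee_rot: [1.0, -0.003, 0.001, -0.0]
force: [0.2, 0.0, -0.4]
width: 55.3
grasp_force: 42.9
```

>>> {"name": "drive_tool", "arguments": {"increments": [-0.001, 0, 0.006, 0, 0, 0, -1, -0.001, 0, 0.01, 0, 0, 0, -1, -0.001, 0, 0.012, 0, 0, 0, -1, -0.001, 0, 0.013, 0, 0, 0, -1, -0.001, 0, 0.013, 0, 0, 0, -1]}}

```text
clock: 21.65
ee_pos: [469.0, 172.9, 45.2]
ee_rot: [1.0, -0.003, 0.0, 0.0]
force: [-10.2, -2.4, 23.0]
width: 55.3
grasp_force: 46.0
```

>>> {"name": "drive_tool", "arguments": {"increments": [0, 0, -0.002, 0, 0, 0, 1, 0, 0, -0.002, 0, 0, 0, 1, 0, 0, -0.002, 0, 0, 0, 1, 0, 0, -0.002, 0, 0, 0, 1, 0, 0, -0.05, 0, 0, 0, 1, 0, 0, -0.16, 0, 0, 0, 1, 0, 0, -0.22, 0, 0, 0, 1, -0.003, -0.366, -0.22, 0, 0, 0.008, 1, -0.003, -0.366, -0.22, 0, 0, 0.008, 1, -0.003, -0.366, -0.22, 0, 0, 0.008, 1, -0.003, -0.366, -0.22, 0, 0, 0.008, 1, -0.003, -0.366, -0.2, 0, 0, 0.008, 1, -0.003, -0.366, -0.11, 0, 0, 0.008, 1, -0.003, -0.366, -0.04, 0, 0, 0.008, 1, -0.003, -0.366, 0, 0, 0, 0.008, 1, -0.003, -0.366, 0, 0, 0, 0.008, 1]}}

```text
clock: 23.65
ee_pos: [467.4, 354.2, 41.2]
ee_rot: [1.0, -0.029, -0.002, 0.001]
force: [-0.1, 0.0, 0.6]
width: 85.4
grasp_force: 0.0
```

>>> {"name": "drive_tool", "arguments": {"increments": [0, -0.002, -0.003, 0, 0, 0, 1, 0, -0.002, -0.003, 0, 0, 0, -1, 0, -0.002, -0.003, 0, 0, 0, -1, 0, -0.002, -0.003, 0, 0, 0, -1, 0, -0.002, -0.003, 0, 0, 0, -1, 0, -0.002, -0.003, 0, 0, 0, -1, 0, -0.002, -0.003, 0, 0, 0, -1, 0, 0, -0.04, 0, 0, 0, -1, 0, 0, -0.12, 0, 0, 0, -1, 0, 0, -0.2, 0, 0, 0, -1, 0, 0, -0.26, 0, 0, 0, -1, 0.01, 0.06, -0.26, 0, 0, -0.001, -1, 0.025, 0.16, -0.26, 0, 0, -0.002, -1, 0.04, 0.26, -0.26, 0, 0, -0.004, -1, 0.056, 0.36, -0.26, 0, 0, -0.006, -1, 0.072, 0.46, -0.26, 0, 0, -0.007, -1, 0.088, 0.56, -0.26, 0, 0, -0.009, -1, 0.103, 0.66, -0.26, 0, 0, -0.009, -1, 0.111, 0.709, -0.26, 0, 0, -0.009, -1, 0.111, 0.709, -0.26, 0, 0, -0.009, -1]}}

```text
clock: 26.15
ee_pos: [504.1, -3.0, 173.8]
ee_rot: [1.0, -0.001, 0.001, 0.0]
force: [-0.4, 0.0, -1.1]
width: 55.2
grasp_force: 42.9
```

```bash
python3 - <<'E'
from h import *
c=cam('wrist'); p,M,yaw,o=pose(); print(p)
P=cloud(c); k=mask(c,'green')&(P[...,2]>150); q=P[k]; print('held top z',np.percentile(q[:,2],[90,98]), cv2.minAreaRect(q[:,:2].astype(np.float32)), 'tcp-underside',p[2]-(np.percentile(q[:,2],97)-36))
for col,b in (('blue',180),):
    c5=np.load('w5.npy',allow_pickle=True).item(); P=cloud(c5); k=mask(c5,'blue')&(P[...,2]>150); print('blue ref',np.percentile(P[k][:,2],[90,98]))
blobs(c,'yellow');blobs(c,'blue'); felt(c)
E
```

```text
[503.82439873  -1.76240711 173.5422118 ]
held top z [210.54841423 211.28788275] ((522.47705078125, -3.076456069946289), (126.76258087158203, 55.76889419555664), 0.0987660363316536) tcp-underside -1.5066776523634644
blue ref [208.92915319 209.65244019]
blue [ 79. 142.] 14267 z90 84.0 78.1 all [529.3 170.5] [ 62. 220.] -1.4 top [531.6 171.6] [ 46. 215.] -0.7 line 543.2 168.6 0.2
mat [539.5  -2.8] [ 69. 109.] -89.3
```

>>> {"name": "drive_tool", "arguments": {"increments": [-0.002, 0, 0.05, 0, 0, 0, -1, -0.002, 0, 0.15, 0, 0, 0, -1, -0.002, 0, 0.24, 0, 0, 0, -1, -0.002, 0, 0.3, 0, 0, 0, -1, -0.002, 0, 0.325, 0, 0, 0, -1, -0.002, 0, 0.333, 0, 0, 0, -1, -0.002, 0, 0.337, 0, 0, 0, -1, -0.002, 0, 0.34, 0, 0, 0, -1, -0.002, 0, 0.342, 0, 0, 0, -1, -0.002, 0, 0.342, 0, 0, 0, -1]}}

```text
clock: 27.45
ee_pos: [503.9, -1.4, 3.8]
ee_rot: [1.0, 0.0, 0.001, 0.0]
force: [-3.4, 0.9, 11.4]
width: 55.4
grasp_force: 44.5
```

>>> {"name": "drive_tool", "arguments": {"increments": [0, 0, 0, 0, 0, 0, 1, 0, 0, 0, 0, 0, 0, 1, 0, 0, 0, 0, 0, 0, 1, 0, 0, 0, 0, 0, 0, 1, 0, 0, -0.05, 0, 0, 0, 1, 0, 0, -0.17, 0, 0, 0, 1, 0, 0, -0.29, 0, 0, 0, 1, 0.024, 0.347, -0.3, 0, 0, 0.012, 1, 0.024, 0.347, -0.3, 0, 0, 0.012, 1, 0.024, 0.347, -0.3, 0, 0, 0.012, 1, 0.024, 0.347, -0.3, 0, 0, 0.012, 1, 0.024, 0.347, -0.28, 0, 0, 0.012, 1, 0.024, 0.347, -0.19, 0, 0, 0.012, 1, 0.024, 0.347, -0.12, 0, 0, 0.012, 1, 0.024, 0.347, -0.085, 0, 0, 0.012, 1, 0.024, 0.347, -0.085, 0, 0, 0.012, 1]}}

```text
clock: 29.45
ee_pos: [514.0, -173.3, 43.0]
ee_rot: [0.999, -0.037, -0.001, -0.001]
force: [-0.1, 0.1, 0.3]
width: 85.5
grasp_force: 0.0
```

>>> {"name": "drive_tool", "arguments": {"increments": [0.002, 0.004, 0, 0, 0, 0, 1, 0.002, 0.004, 0, 0, 0, 0, -1, 0.002, 0.004, 0, 0, 0, 0, -1, 0.002, 0.004, 0, 0, 0, 0, -1, 0.002, 0.004, 0, 0, 0, 0, -1, 0.002, 0.004, 0, 0, 0, 0, -1, 0.002, 0.004, 0, 0, 0, 0, -1, 0, 0, -0.04, 0, 0, 0, -1, 0, 0, -0.12, 0, 0, 0, -1, 0, 0, -0.2, 0, 0, 0, -1, 0, 0, -0.26, 0, 0, 0, -1, -0.016, -0.09, -0.26, 0, 0, -0.001, -1, -0.034, -0.19, -0.26, 0, 0, -0.002, -1, -0.052, -0.29, -0.26, 0, 0, -0.003, -1, -0.07, -0.39, -0.26, 0, 0, -0.004, -1, -0.088, -0.49, -0.26, 0, 0, -0.005, -1, -0.106, -0.59, -0.26, 0, 0, -0.006, -1, -0.124, -0.69, -0.26, 0, 0, -0.007, -1, -0.14, -0.77, -0.26, 0, 0, -0.008, -1, -0.148, -0.818, -0.26, 0, 0, -0.008, -1]}}

```text
clock: 31.95
ee_pos: [471.0, 240.5, 174.4]
ee_rot: [1.0, -0.011, 0.0, -0.0]
force: [-0.5, -0.7, -0.4]
width: 55.3
grasp_force: 42.6
```

```bash
python3 - <<'E'
from h import *
import time
c=cam('wrist'); c=cam('wrist'); np.save('w6.npy',c,allow_pickle=True); save(c,'w6.png')
p,M,yaw,o=pose(); print(p,np.degrees(yaw),o['width'],o['grasp_force'])
tail(c,'red',(400,522,315,400)); blobs(c,'red',zlo=58,zhi=90,zc=68)
P=cloud(c); k=mask(c,'red')&(P[...,2]>150); print('under z',np.percentile(P[k][:,2],97)-36)
print('check blue on blue'); tail(c,'blue',(400,522,135,215)); blobs(c,'blue',zlo=58,zhi=95,zc=76)
E
```

```text
[471.08116335 240.62885417 174.41141774] -1.242652193058348 55.50398861032501 42.639697194099426
tail red 1801 [155. 190.] [469.2 354.9] [ 49. 104.] -1.2 z 45.6
red [134.  67.] 7726 z90 82.0 75.1 all [580.  350.3] [ 60. 108.] -0.5 top [579.  351.8] [ 51. 106.] -1.2 line 582.5 345.9 -0.3
under z 176.85230388950893
check blue on blue
tail blue 65 [349. 139.] [516.3 156. ] [ 6. 15.] -77.3 z 46.1
blue [337.  67.] 7433 z90 82.0 77.2 all [577.6 173.4] [ 62. 106.] -1.8 top [577.6 172.5] [29. 96.] -0.9 line 584.4 173.5 0.1
blue [338. 185.] 3814 z90 84.0 81.6 all [467.6 172.4] [55. 95.] -0.0 top [467.8 172.5] [87. 45.] 0.5 line 472.6 171.2 8.2
```

View pics/w6.png

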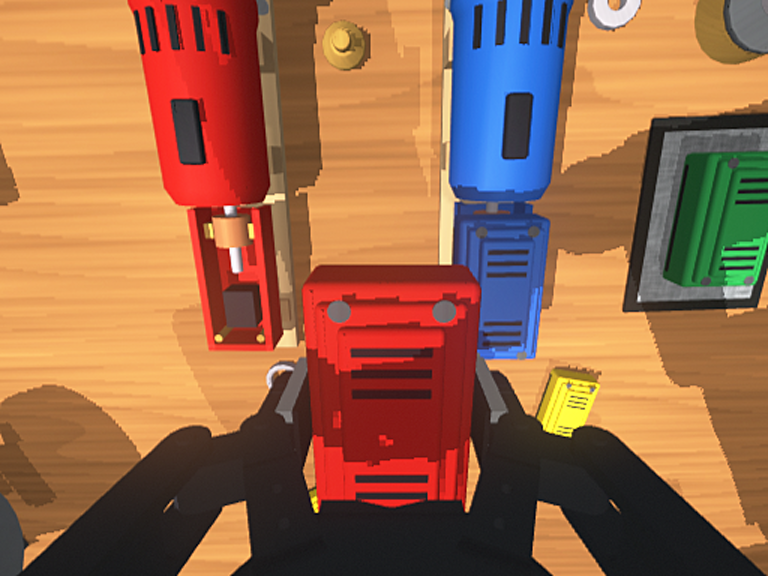

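The blue cover is seated at (502,285) px within 1 mm of its seat, and the red tail is bare at (238,278). Placing red.

>>> {"name": "drive_tool", "arguments": {"increments": [-0.002, -0.08, 0, 0, 0, 0, -1, -0.004, -0.16, 0, 0, 0, 0, -1, -0.006, -0.215, 0, 0, 0, 0, -1, -0.006, -0.229, 0, 0, 0, 0, -1, -0.006, -0.229, 0.05, 0, 0, 0, -1, -0.006, -0.229, 0.13, 0, 0, 0, -1, -0.006, -0.229, 0.2, 0, 0, 0, -1, -0.006, -0.229, 0.24, 0, 0, 0, -1, -0.006, -0.229, 0.25, 0, 0, 0, -1, -0.006, -0.229, 0.25, 0, 0, 0, -1, -0.006, -0.229, 0.25, 0, 0, 0, -1]}}

```text
clock: 33.42
ee_pos: [472.7, 353.6, 50.9]
ee_rot: [1.0, -0.012, 0.001, -0.001]
force: [-0.0, 0.4, -1.3]
width: 55.0
grasp_force: 42.8
```

>>> {"name": "drive_tool", "arguments": {"increments": [-0.003, -0.002, 0.005, 0, 0, 0, -1, -0.003, -0.002, 0.01, 0, 0, 0, -1, -0.003, -0.002, 0.012, 0, 0, 0, -1, -0.003, -0.002, 0.014, 0, 0, 0, -1, -0.003, -0.002, 0.014, 0, 0, 0, -1]}}

```text
clock: 34.05
ee_pos: [470.3, 354.6, 45.6]
ee_rot: [1.0, -0.012, 0.0, 0.0]
force: [-9.9, -5.1, 24.6]
width: 55.6
grasp_force: 45.8
```

>>> {"name": "drive_tool", "arguments": {"increments": [0, 0, -0.002, 0, 0, 0, 1, 0, 0, -0.002, 0, 0, 0, 1, 0, 0, -0.002, 0, 0, 0, 1, 0, 0, -0.002, 0, 0, 0, 1, 0, 0, -0.05, 0, 0, 0, 1, 0, 0, -0.16, 0, 0, 0, 1, 0, 0, -0.26, 0, 0, 0, 1, 0.084, 0.711, -0.26, 0, 0, -0.004, 1, 0.084, 0.711, -0.26, 0, 0, -0.004, 1, 0.084, 0.711, -0.26, 0, 0, -0.004, 1, 0.084, 0.711, -0.26, 0, 0, -0.004, 1, 0.084, 0.711, -0.26, 0, 0, -0.004, 1, 0.084, 0.711, -0.26, 0, 0, -0.004, 1, 0.084, 0.711, -0.26, 0, 0, -0.004, 1, 0.084, 0.711, -0.15, 0, 0, -0.004, 1, 0.084, 0.711, -0.03, 0, 0, -0.004, 1, 0.084, 0.711, 0.03, 0, 0, -0.004, 1, 0.084, 0.711, 0.06, 0, 0, -0.004, 1, 0.084, 0.711, 0.06, 0, 0, -0.004, 1]}}

```text
clock: 36.42
ee_pos: [502.9, -1.5, 11.8]
ee_rot: [1.0, 0.001, -0.001, -0.0]
force: [0.6, 0.3, -0.5]
width: 85.3
grasp_force: 0.0
```

>>> {"name": "drive_tool", "arguments": {"increments": [0, 0, 0.012, 0, 0, 0, 1, 0, 0, 0.018, 0, 0, 0, 1, 0, 0, 0.018, 0, 0, 0, 1, 0, 0, 0.018, 0, 0, 0, -1, 0, 0, 0.018, 0, 0, 0, -1, 0, 0, 0.018, 0, 0, 0, -1, 0, 0, 0.018, 0, 0, 0, -1, 0, 0, 0.018, 0, 0, 0, -1, 0, 0, 0.018, 0, 0, 0, -1, 0, 0, 0.018, 0, 0, 0, -1, 0, 0, -0.02, 0, 0, 0, -1, 0, 0, -0.1, 0, 0, 0, -1, 0, 0, -0.2, 0, 0, 0, -1, 0, 0, -0.29, 0, 0, 0, -1, 0.01, 0.06, -0.32, 0, 0, 0.006, -1, 0.02, 0.126, -0.32, 0, 0, 0.014, -1, 0.02, 0.126, -0.32, 0, 0, 0.014, -1, 0.02, 0.126, -0.32, 0, 0, 0.014, -1]}}

```text
clock: 38.67
ee_pos: [512.7, -64.8, 171.5]
ee_rot: [0.999, -0.044, -0.001, -0.0]
force: [-0.4, 0.3, -1.1]
width: 55.8
grasp_force: 42.9
```

```bash
python3 - <<'E'
from h import *
c=cam('wrist'); c=cam('wrist'); save(c,'w7.png')
p,M,yaw,o=pose(); print(p,np.degrees(yaw),o['width'],o['grasp_force'])
tail(c,'green',(452,566,-215,-135)); blobs(c,'green',zlo=58,zhi=90,zc=68)
P=cloud(c); k=mask(c,'green')&(P[...,2]>150); print('under z',np.percentile(P[k][:,2],97)-36)
print('yellow'); blobs(c,'yellow',zlo=58,zhi=95,zc=76)
E
```

```text
[512.76271637 -64.31730576 171.65237776] -4.956390748850332 54.835977655662155 42.87777364253998
tail green 1777 [368. 175.] [ 515.9 -174.9] [ 49. 104.] -5.7 z 45.6
green [390.  57.] 6944 z90 82.0 74.9 all [ 617.6 -184.4] [58. 90.] -6.4 top [ 616.3 -184.7] [48. 87.] -5.0 line 619.0 -178.8 -6.8
under z 172.9046689599456
yellow
```

View pics/w7.png

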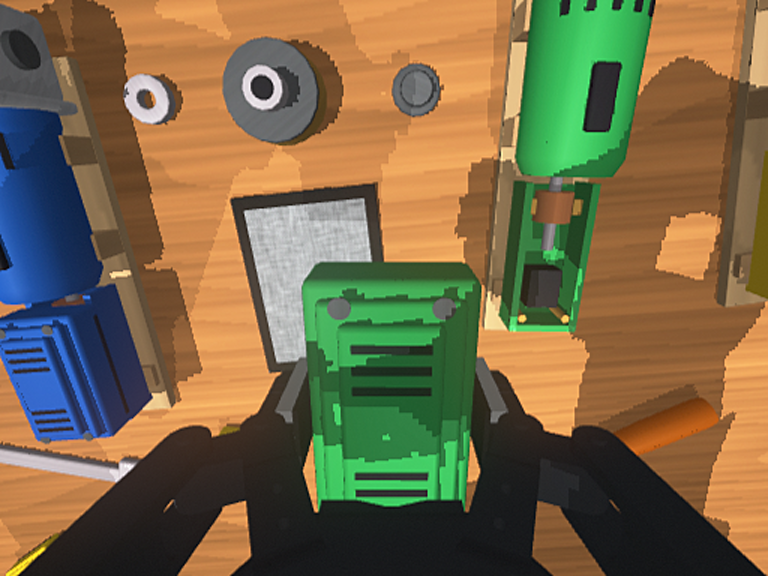

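The green tail is bare at (550,262) px and measures 104x49 as expected. The green cover is held straight. Placing it.

>>> {"name": "drive_tool", "arguments": {"increments": [0.01, 0.08, 0, 0, 0, 0, -1, 0.018, 0.16, 0, 0, 0, 0.001, -1, 0.025, 0.21, 0, 0, 0, 0.001, -1, 0.025, 0.22, 0, 0, 0, 0.001, -1, 0.025, 0.22, 0.05, 0, 0, 0.001, -1, 0.025, 0.22, 0.13, 0, 0, 0.001, -1, 0.025, 0.22, 0.2, 0, 0, 0.001, -1, 0.025, 0.22, 0.235, 0, 0, 0.001, -1, 0.025, 0.22, 0.243, 0, 0, 0.001, -1, 0.025, 0.22, 0.243, 0, 0, 0.001, -1, 0.025, 0.22, 0.243, 0, 0, 0.001, -1]}}

```text
clock: 40.15
ee_pos: [517.2, -176.4, 52.2]
ee_rot: [0.999, -0.047, 0.001, 0.001]
force: [1.4, 0.4, -1.3]
width: 55.2
grasp_force: 43.0
```

>>> {"name": "drive_tool", "arguments": {"increments": [-0.002, -0.003, 0.006, 0, 0, 0, -1, -0.002, -0.003, 0.01, 0, 0, 0, -1, -0.002, -0.003, 0.013, 0, 0, 0, -1, -0.002, -0.003, 0.015, 0, 0, 0, -1, -0.002, -0.003, 0.015, 0, 0, 0, -1]}}

```text
clock: 40.78
ee_pos: [515.4, -174.3, 45.7]
ee_rot: [0.999, -0.047, -0.0, 0.0]
force: [-9.3, 5.4, 22.0]
width: 55.3
grasp_force: 45.8
```

Released next: lift up and back to view both grinders here.

>>> {"name": "drive_tool", "arguments": {"increments": [0, 0, -0.002, 0, 0, 0, 1, 0, 0, -0.002, 0, 0, 0, 1, 0, 0, -0.002, 0, 0, 0, 1, 0, 0, -0.002, 0, 0, 0, 1, 0, 0, -0.05, 0, 0, 0, 1, 0, 0, -0.16, 0, 0, 0, 1, 0, 0, -0.28, 0, 0, 0, 1, -0.1, 0.18, -0.44, 0, 0, 0, 1, -0.1, 0.18, -0.44, 0, 0, 0, 1, -0.1, 0.18, -0.44, 0, 0, 0, 1, -0.1, 0.18, -0.44, 0, 0, 0, 1, -0.1, 0.18, -0.44, 0, 0, 0, 1]}}

```text
clock: 42.28
ee_pos: [457.0, -257.8, 261.5]
ee_rot: [0.999, -0.046, -0.001, -0.001]
force: [0.4, -0.1, -0.5]
width: 85.4
grasp_force: 0.0
```

```bash
python3 - <<'E'
from h import *
c=cam('wrist'); save(c,'w8.png'); t=cam('top'); save(t,'top2.png')
print(pose()[0])
for k in ('green','yellow'): blobs(c,k,zc=79)
print('top');[blobs(t,k,zc=70,minpx=100) for k in HUE]
E
```

```text
[ 457.14321203 -257.82613595  261.75597302]
green [187.  39.] 3897 z90 82.0 79.5 all [ 613.2 -186. ] [62. 83.] -5.3 top [ 613.5 -183.8] [12. 65.] -9.2 line 617.8 -184.5 -10.7
green [189. 128.] 3347 z90 84.0 82.0 all [ 516.4 -175.1] [ 55. 100.] -5.5 top [ 513.1 -177.3] [38. 81.] -5.6 line 514.5 -175.2 -6.3
yellow [338. 101.] 2954 z90 85.0 82.0 all [ 525.9 -355.9] [99. 56.] 5.3 top [ 525.2 -355.1] [77. 41.] 4.2 line 528.7 -355.5 8.8
top
red [148. 159.] 659 z90 86.0 75.5 all [580.6 351.5] [ 65. 113.] -1.3 top [580.6 348.7] [ 56. 113.] -4.0 line 582.5 349.1 -3.3
red [145. 195.] 578 z90 92.0 78.5 all [466.7 353.8] [ 58. 100.] -0.8 top [466.2 353.6] [57. 95.] -2.9 line 464.6 352.4 0.8
yellow [360. 134.] 119 z90 86.0 76.4 all [ 673.5 -339.4] [37. 47.] -88.7 top [ 682.8 -337.6] [30. 49.] -53.5 line 680.4 -342.0 -61.3
green [313. 152.] 353 z90 85.0 74.9 all [ 613.9 -182.4] [51. 86.] -3.4 top [ 613.7 -182.2] [50. 86.] -4.3 line 614.2 -183.4 -3.4
green [310. 181.] 307 z90 91.0 79.4 all [ 514.7 -174.3] [49. 82.] -8.1 top [ 514.7 -174.3] [49. 82.] -8.1 line 514.1 -170.5 -25.5
blue [470. 127.] 291 z90 99.0 91.7 all [ 700.9 -681.9] [77. 48.] 62.8 top [ 700.9 -681.9] [77. 48.] 62.8 line 699.5 -680.6 60.3
blue [204. 160.] 559 z90 86.0 75.1 all [579.6 170.2] [ 56. 113.] -1.2 top [579.5 170.3] [114.  50.] 0.4 line 583.0 171.1 -0.6
blue [201. 196.] 468 z90 91.0 78.6 all [464.6 172. ] [96. 51.] 1.0 top [464.9 172.2] [94. 51.] 1.3 line 463.6 170.5 -0.9
```

View pics/w8.png

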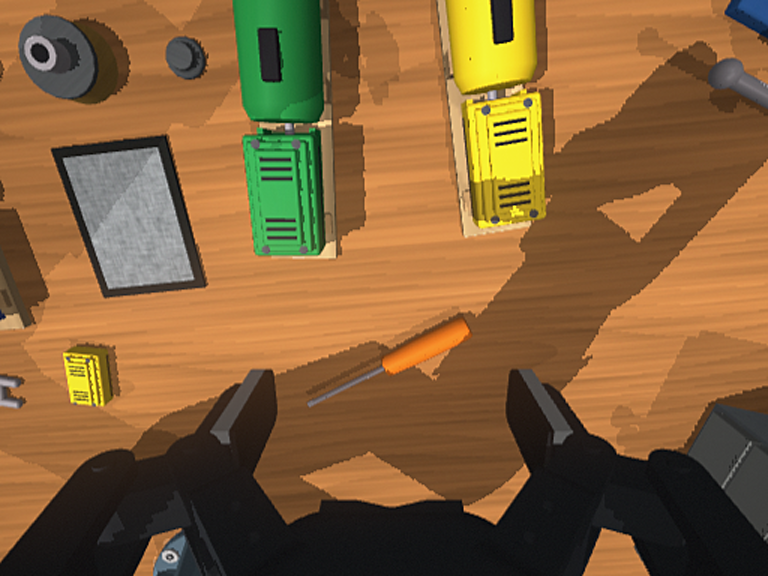

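View pics/top2.png

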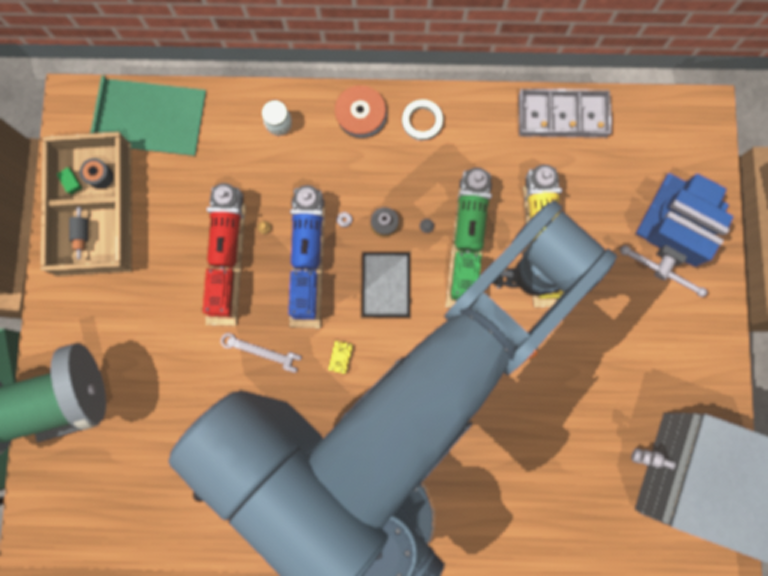

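Both pictures show all four covers on tails of their own colour: red (219,293), blue (303,296) and green (467,275) in the top view, yellow (508,160) in the wrist view. Each is within 3 mm of its seat, and the loose parts haven't moved.

```bash
python3 -c "
from rig import job; print(job.sign_off())"
```

```text
the job is handed in; nothing more can be done
None
```

I put all four covers on the grinders of their own colour, each within about 3 mm of its seat and in line by the camera checks, and handed the job in at about 42 s; sign-off returned no verdict.

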